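Tuck the puzzle case shut

TASK

Put the jigsaw case away for the night: with the fingertips, push its sprung flap over until it lies flat on the case, then push the flap's tongue by its rib under the steel lip as far as it goes, so that the flap stays shut by itself when you take your hand away. Only push and press: do not pick up anything, leave the case standing where it is, and do not disturb the mug, jar, tray and loose pieces around it.

Things in the scene. Friction and masses are not known exactly. Their poses are not given: they have to be found in the camera images.
- case: open plywood case of puzzle pieces, loose on the table, 0.75 kg, 130 mm (x, hinge side to lip side) by 170 mm (y), rim 45 mm high. Origin: centre of its underside; z up; x points from the flap's hinge to the steel lip at the middle of the far rim, roughly away from the robot. Only friction holds it; it must stay put.
- hinge_mid (a point): middle of the flap's hinge axis, on the case at the rim nearest the robot (case frame x -65, y 0, z 47 mm); the axis runs along the case's y.
- flap (a joint): hinge angle of the plywood flap, rad: 0 = flat on the rim, pi/2 = upright, 2.0 = stop, leaning back to the robot. Starts 1.4 to 1.85. A weak spring (0.10 N m/rad, rest at 1.7) reopens it when let go untucked, 0.11 N m when flat. Panel 4 mm thick (2 mm each side of the axis), 164 mm wide, free edge 113 mm from the axis.
- flap_edge (a point): middle of the flap panel's free edge, 113 mm from the hinge axis. The face turned to the robot when upright, on top when flat, carries the tongue between two rails, each 6 mm wide and high, centred 31 mm either side of the middle, from 17 to 107 mm from the hinge.
- tongue (a joint): slide of the wooden tongue along the flap, m: 0 = drawn back (starts 0 to 3 mm), 0.024 = fully out (stop), away from the hinge. Stiff (2 N friction), stays where left. Plate 86 x 50 x 4 mm, 25 to 111 mm from the hinge at 0, its top face 6 mm above the hinge axis when the flap is flat.
- rib (a point): middle of the push face (hinge side) of the tongue's raised cross rib, 46 mm wide, 8 mm high, 8 mm thick. At tongue 0 this face is 77 mm from the hinge axis; the point lies 4 mm above the tongue's top face (10 mm above the axis when flat). Pushing it towards the lip drives the tongue out.
- tongue_edge (a point): middle of the tongue's leading edge, at half thickness: the edge that is tucked under the lip (111 mm from the hinge axis at tongue 0).
- lip_mouth (a point): middle of the lip's lower edge on the hinge side (case frame x 54, y 0, z 59 mm). The lip is a fixed steel bar 92 mm wide, 24 mm deep, 5 mm thick on two posts 68 mm apart inside; its underside is 6 mm above the tongue's top when the flap is flat. A tongue pushed out too early lands on top of it and cannot pass.
- mug: white mug, 76 mm across, 90 mm high, with a handle, standing beside the case; origin at the centre of its underside. A bystander: leave it standing there.
- jar: closed glass jar, 66 mm across, 100 mm high; origin at the centre of its underside. A bystander.
- tray: low open cardboard sorting tray 120 x 160 x 30 mm with jigsaw pieces; origin at the centre of its underside. A bystander.
- piece0: loose chunky jigsaw piece, 34 mm square with two round knobs (8 mm proud), 5 mm thick, lying flat; origin at the centre of the square's underside. A bystander: leave it where it lies.
- piece1: loose chunky jigsaw piece, 34 mm square with two round knobs (8 mm proud), 5 mm thick, lying flat; origin at the centre of the square's underside. A bystander: leave it where it lies.
- piece2: loose chunky jigsaw piece, 34 mm square with two round knobs (8 mm proud), 5 mm thick, lying flat; origin at the centre of the square's underside. A bystander: leave it where it lies.
- piece3: loose chunky jigsaw piece, 34 mm square with two round knobs (8 mm proud), 5 mm thick, lying flat; origin at the centre of the square's underside. A bystander: leave it where it lies.
Mind the look-alikes: they are no part of the job. Of the things like the case, leave any that is red; of the rest the smaller one is meant.

How it is judged:
At the end, for the whole second after the job is handed in: Hand away, the flap stays down (below 0.09 rad), the tongue out more than 19 of its 24 mm, its leading edge below the lip and at least 8 mm in beneath it; the case at rest, upright and within 30 mm of its place, each bystander within 20 mm of its place (value of joint flap below 0.09 rad and value of joint tongue above 0.019 m and z of tongue_edge in the frame of lip_mouth below 0 m and x of tongue_edge in the frame of lip_mouth above 0.008 m and linear speed of case below 0.01 m/s and distance of case from where it was at the start of the episode below 0.03 m and angle between case's own z axis and vertical below 0.05 rad and distance of each of mug, jar, tray, piece0, piece1, piece2, piece3 from where it was at the start of the episode below 0.02 m); the robot touches nothing.
It fails at once if the case is shoved more than 30 mm from its place, lifted or tipped (distance of case from where it was at the start of the episode above 0.03 m or height (world z) of case above 0.012 m or angle between case's own z axis and vertical above 0.12 rad).
It fails at once if a bystander (mug, jar, tray, any loose piece) is moved more than 20 mm or lifted (distance of any of mug, jar, tray, piece0, piece1, piece2, piece3 from where it was at the start of the episode above 0.02 m or height (world z) of any of mug, jar, tray, piece0, piece1, piece2, piece3 above 0.012 m).
It also fails if it takes over 35 s, if anything falls off the work surface, if the arm or the gripper's body presses on something with over 40 N, if the wrist force passes 120 N, or if a joint passes its speed limit or range.

ROBOT

A 6-joint arm with a two-finger parallel gripper is mounted at the origin on the work surface. World frame = base frame: x ahead of the robot, y to its left, z up, the work surface at z = 0. Lengths are in m, angles in rad, forces in N, time in s.
With the tool pointing down it reaches from about 0.35 to 0.775 m from the base axis. Payload 5.5 kg.
Tool frame: the origin (TCP) lies at the very end of the fingers, on their centre line; the grasp point (between the pads) lies 19 mm behind it; z points along the fingers, y is the line along which they close (so a half turn about z gives the same grasp; the last joint's range is limited). The gripper opens to 85 mm and grips with 20 to 120 N. Pads are 22 mm wide; open, the fingers measure 114 mm over their backs; the gripper's body (76 mm by 85 mm) begins 54 mm behind the grasp point. The pads swing forward as they close: fully open they stand 13 mm farther back than shut.
Start: joints at [0.993, 0.313, 0.046, 1.304, 0, 1.431], TCP at [0.244, 0.521, 0.205] pointing down, gripper open.
Joint ranges: [-2.76, 2.76], [-0.86, 1.69], [-1.03, 1.26], [-2.2, 2.34], [-1.47, 1.5], [-3.14, 3.14]. Speed limits (rad/s): [2.57, 2.57, 3.14, 3.14, 3.14, 3.14].

INTERFACE

Orientations are given as a unit quaternion [x, y, z, w].
In Python, from rig import readout, viewer, ctrl gives the robot as it stands. The module is installed in compiled form; this text tells all that it offers.
- The arm moves only by the tool step_arm, never from a script. Its argument "motion" is text: rows parted by semicolons, each of 5 numbers parted by spaces: the shift along the tool's x, y, z in mm, then the turn about the tool's z in degrees, then the opening, from 0 (shut) to 1 (fully open). A call has 1 to 12 rows; each row shifts and turns the commanded pose from where the row before left it, along the tool's axes as they then stand; what a row does not reach is not made up. A row lasts 1/12 s, in which the tool goes at most 41.7 mm and 7.16 degrees, less where a joint would pass 70% of its speed; a pose out of reach is approached as far as the arm can. A call with a gripper value outside its range is refused whole. The fingers move at their own pace and stop on an object; "force" is the grip in N (left out, the last holds). Time passes only in rows, so rows that do not move let the fingers close. It gives the time, the measured TCP pose, the force, the opening and the grip force at its end, in the units of the state.
- readout.get_state(): the state, without advancing time (a new reading comes with each control period).
- viewer.grab_frame(name): name is "scene" or "top"; returns the picture (400x640x3 uint8, red, green, blue); there is no depth.
- viewer.camera_info(name): a dict with "fx", "fy", "cx", "cy" (pixels), "cam_to_world" (4x4, takes a point from camera to world coordinates). Camera axes: x right, y down, z forward; pixel columns grow to the right and rows downward; lengths in m; the calibration is good to about 2 mm. A picture is of the moment at which its call begins. camera_info takes no time and is no camera call.
- ctrl.sign_off(): hands the job in; it is judged then, once.
The state is a dict: "time": time; "joint_pos": joint angles; "qvel": joint speeds; "effort": joint torques, N m; "eef_pos": TCP position; "ee_rot": TCP orientation; "wrist_force": force on the tool from outside, world axes, zero at the start; "moment": the same for the moment, N m; "gripper_width": finger opening in m; "finger_force": force on a finger pad.
Only numpy, scipy, OpenCV 4.12 (cv2) and the standard library are available. Lean on these libraries where they do the work, as an engineer would, in place of code of your own. Each camera call takes 0.05 s, during which the arm holds its last target. There are 200 camera calls.

## Working session

There is one attempt and no reset: what is moved stays moved. The work goes in short steps, Python scripts to look and compute and a tool call to move; the robot and the scene stay as the last step left them, time stands still between calls to the robot, and variables do not carry over. Pictures are saved under pics/ and viewed, at most 10 in all, crops included, and the job is handed in when it is done.

Besides the shell and the picture viewer there is one more tool, called after "Call:" by a JSON object that holds its "op" and its "data". step_arm: Moves the arm, as the interface text tells. Its arguments: {"type":"object","properties":{"motion":{"type":"string"},"force":{"type":"number"}},"required":["motion"]}

```bash
mkdir -p pics
python3 - <<'E'
from rig import readout, viewer
import cv2
for n in("scene","top"):
    f=viewer.grab_frame(n); cv2.imwrite(f"pics/{n}0.png",f[:,:,::-1]); c=viewer.camera_info(n); print(n,c)
print(readout.get_state())
E
```

```text
scene {'fx': 490.7568208969326, 'fy': 490.7568208969326, 'cx': 319.9628567378811, 'cy': 195.0683027664735, 'cam_to_world': array([[-0.50763678,  0.7122716 , -0.48474125,  1.15165533],
       [ 0.86143911,  0.42945614, -0.27109054,  0.33091579],
       [ 0.01508502, -0.5551906 , -0.83158634,  1.14298228],
       [ 0.        ,  0.        ,  0.        ,  1.        ]])}
top {'fx': 377.39329458862903, 'fy': 377.39329458862903, 'cx': 319.53633597898715, 'cy': 192.71442122561155, 'cam_to_world': array([[-0.00883963, -0.98738482,  0.15809202,  0.3554087 ],
       [-0.99980216,  0.01154424,  0.01619769, -0.01038038],
       [-0.0178184 , -0.15791756, -0.98729152,  1.10177196],
       [ 0.        ,  0.        ,  0.        ,  1.        ]])}
{'time': 0.1, 'joint_pos': array([9.93366641e-01, 3.13944270e-01, 4.50969033e-02, 1.30357133e+00,
       2.30115518e-05, 1.43117841e+00]), 'qvel': array([-0.00062028, -0.0026682 ,  0.00465271, -0.00053837, -0.00036742,
       -0.00083196]), 'effort': array([ 2.35319487e-03, -4.81727421e+01,  2.99242598e+01,  1.27567782e-02,
       -1.47715532e-04, -2.19680999e-05]), 'eef_pos': array([0.24352197, 0.52035424, 0.20428903]), 'ee_rot': array([ 2.17161687e-01,  9.76135310e-01, -7.55569342e-04, -2.95412798e-04]), 'wrist_force': array([-0.33380591,  0.2547656 ,  0.35620887]), 'moment': array([ 0.00144939, -0.00749024,  0.07075711]), 'finger_force': 0.0, 'gripper_width': 0.0853944830368427}
```

View pics/scene0.png

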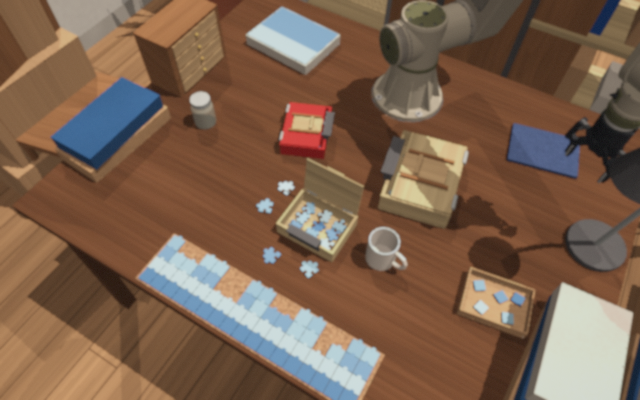

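View pics/top0.png

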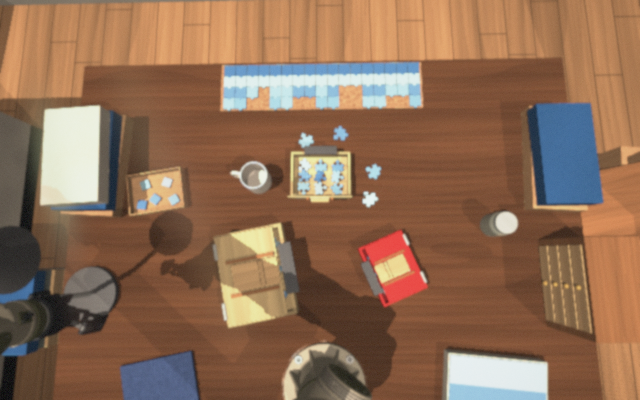

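The scene view shows the target case with its upright flap at about (320,215). In the top view it is at about (321,175), lip at (320,150), hinge edge near row 198. The mug is left of it at (255,178), with loose pieces to the right and above. The red and the bigger closed cases are the look-alikes.

Run:
```python
import cv2,numpy as np
a=cv2.imread("pics/top0.png")[130:215,225:395]; b=cv2.imread("pics/scene0.png")[150:280,240:420]
a=cv2.resize(a,None,fx=4.4,fy=4.4,interpolation=2);b=cv2.resize(b,None,fx=4.4,fy=4.4,interpolation=2)
cv2.imwrite("pics/ca.png",a);cv2.imwrite("pics/cb.png",b);print(a.shape,b.shape)
```

```text
(374, 748, 3) (572, 792, 3)
```

View pics/ca.png

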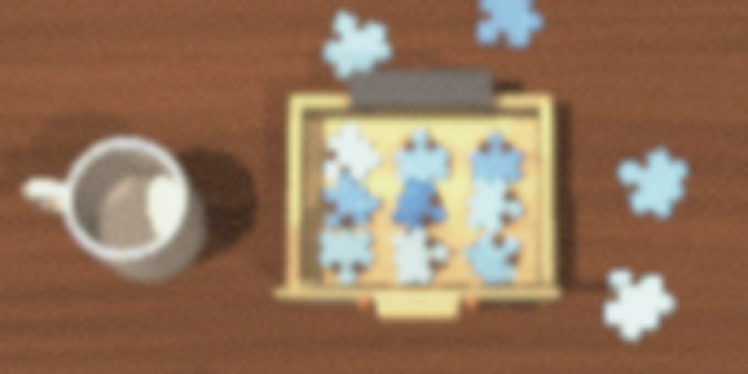

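View pics/cb.png

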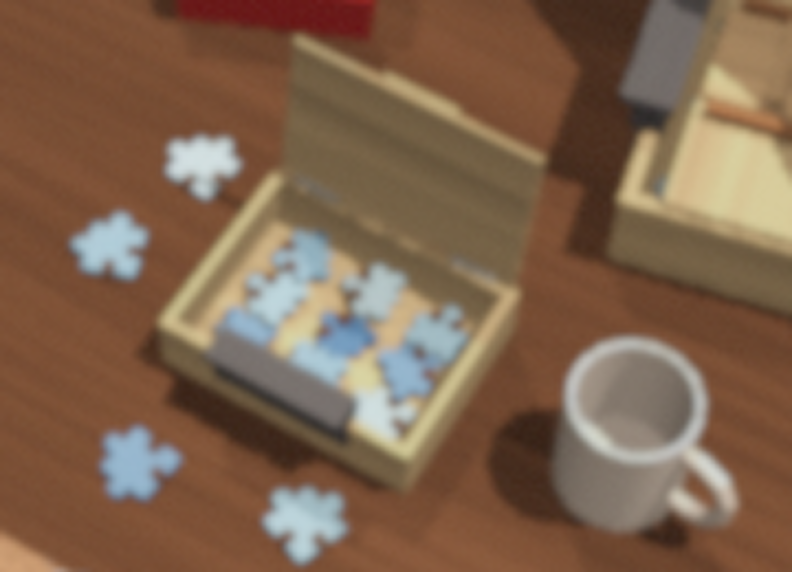

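Top crop: lip corners about (351,72), (490,72), (352,107) and (490,107), far rim corners (288,95) and (556,95), flap free edge from (276,293) to (558,293), mug rim centred at (128,198). Scene crop: flap edge corners (297,38) and (545,160), rim corners (163,325) and (407,475). I'll fit the pose to these.

```bash
cat > h.py <<'E'
import numpy as np
from rig import viewer
from scipy.optimize import least_squares
def proj(n,P):
    c=viewer.camera_info(n);T=np.linalg.inv(c["cam_to_world"]);q=np.asarray(P)@T[:3,:3].T+T[:3,3]
    return np.c_[c["fx"]*q[:,0]/q[:,2]+c["cx"],c["fy"]*q[:,1]/q[:,2]+c["cy"]]
def ray(n,px,z):
    c=viewer.camera_info(n);M=c["cam_to_world"];d=M[:3,:3]@[(px[0]-c["cx"])/c["fx"],(px[1]-c["cy"])/c["fy"],1]
    return M[:3,3]+d*(z-M[2,3])/d[2]
def un(c,o): return (np.array(c,float)+.5)/4.4-.5+o
def case(p,X):
    x,y,w=p[:3];c,s=np.cos(w),np.sin(w);X=np.asarray(X,float)
    return X@np.array([[c,-s,0],[s,c,0],[0,0,1]]).T+[x,y,0]
def flap(a,r,y,h=0): # h: above top face side (normal)
    return [-.065+r*np.cos(a)-h*np.sin(a),y,.047+r*np.sin(a)+h*np.cos(a)]
E
python3 - <<'E'
from h import *
ta=un([[351,72],[490,72],[352,107],[490,107],[288,95],[556,95],[276,293],[558,293]],[225,130])
sb=un([[297,38],[545,160],[163,325],[407,475],[519,292]],[240,150])
def res(p):
    a=p[3]
    T=[[.078,.046,.064],[.078,-.046,.064],[.054,.046,.064],[.054,-.046,.064],[.065,.085,.045],[.065,-.085,.045],flap(a,.113,.082),flap(a,.113,-.082)]
    S=[flap(a,.113,-.082),flap(a,.113,.082),[.065,-.085,.045],[.065,.085,.045],[-.065,.085,.045]]
    return np.r_[(proj("top",case(p,T))-ta).ravel(),(proj("scene",case(p,S))-sb).ravel()]
s=least_squares(res,[.55,0,0,1.6]);print(s.x,np.round(s.fun.reshape(-1,2),1))
p=s.x
for n,o in dict(mouth=[.054,0,.059],hinge=[-.065,0,.047],edge=flap(p[3],.113,0)).items(): print(n,case(p,[o]))
print("mug",ray("top",un([128,198],[225,130]),.09))
print("bigcase z.08", [ray("top",q,.08) for q in([214,235],[282,225],[298,318])],"red",ray("top",[362,250],.06),ray("top",[412,230],.06))
E
```

```text
[ 0.58108308  0.00518438 -0.01694463  1.7309868 ] [[-0.5 -1.1]
 [ 0.3 -1. ]
 [-0.8 -0.8]
 [ 0.3 -0.7]
 [ 0.7 -0.1]
 [-1.3  0.1]
 [-0.7 -0.4]
 [ 0.  -0. ]
 [ 0.1 -0.4]
 [ 0.4  0.1]
 [-0.7 -0.8]
 [ 0.3 -3.7]
 [ 0.2  0.1]]
mouth [[0.63507532 0.00426941 0.059     ]]
hinge [[0.51609241 0.00628573 0.047     ]]
edge [[0.49807079 0.00659112 0.15855325]]
mug [0.56985301 0.18650993 0.09      ]
bigcase z.08 [array([0.40642667, 0.29316817, 0.08      ]), array([0.43160628, 0.10890239, 0.08      ]), array([0.18897424, 0.06544821, 0.08      ])] red [ 0.3628313  -0.10758616  0.06      ] [ 0.4157838  -0.24579898  0.06      ]
```

The fit puts the case at (0.581, 0.005) with yaw -0.017 and flap at 1.73. All residuals are near 1 px except one bad corner pick. Next: square the tool with the case, shut the fingers and come in front of the flap at a safe height.

Call:
{"op": "step_arm", "data": {"motion": "0 0 0 -6 0; 0 0 0 -6 0; 0 0 0 -6 0; 0 0 0 -6.1 0; -15.7 -36.4 0 0 0; -15.7 -36.4 0 0 0; -15.7 -36.4 0 0 0; -15.7 -36.4 0 0 0; -15.7 -36.4 0 0 0; -15.7 -36.4 0 0 0; -15.7 -36.4 0 0 0; -15.7 -36.4 0 0 0", "force": 20}}

```text
time: 1.1
eef_pos: [0.3643, 0.2257, 0.2049]
ee_rot: [0.008, 1.0, -0.0, -0.0]
wrist_force: [0.6, -0.0, -0.7]
gripper_width: -0.0003
finger_force: 0.0
```

Call:
{"op": "step_arm", "data": {"motion": "-15.7 -36.4 0 0 0; -15.7 -36.4 0 0 0; -15.7 -36.4 0 0 0; -15.7 -36.4 0 0 0; -15.7 -36.4 0 0 0; -15.7 -36.4 0 0 0; 0 0 0 0 0; 0 0 0 0 0; 0 0 0 0 0"}}

```text
time: 1.85
eef_pos: [0.4541, 0.0076, 0.2046]
ee_rot: [0.009, 1.0, 0.0, -0.001]
wrist_force: [-0.2, -0.3, -0.6]
gripper_width: -0.0001
finger_force: 0.0
```

Call:
{"op": "step_arm", "data": {"motion": "0 0 33 0 0; 0 0 33 0 0; 0 0 32 0 0; 0 0 0 0 0; -11 0 0 0 0; -11 0 0 0 0; -11 0 0 0 0; -11 0 0 0 0; -11 0 1 0 0; -11 0 2 0 0; 0 0 0 0 0"}}

```text
time: 2.77
eef_pos: [0.5251, 0.0065, 0.1056]
ee_rot: [0.008, 1.0, 0.0, 0.003]
wrist_force: [1.7, 1.6, 7.4]
gripper_width: 0.0002
finger_force: 4.1
```

Run:
```python
from rig import viewer
import cv2,numpy as np
a=viewer.grab_frame("top")[120:215,235:405,::-1]; b=viewer.grab_frame("scene")[110:280,240:420,::-1]
f=lambda i:cv2.resize(i,None,fx=3.5,fy=3.5,interpolation=2)
b=f(b);a=cv2.resize(a,None,fx=3.0*0.0+1.0,fy=1.0) if 0 else a
cv2.imwrite("pics/s1.png",b)
```

```text
(no output)
```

View pics/s1.png

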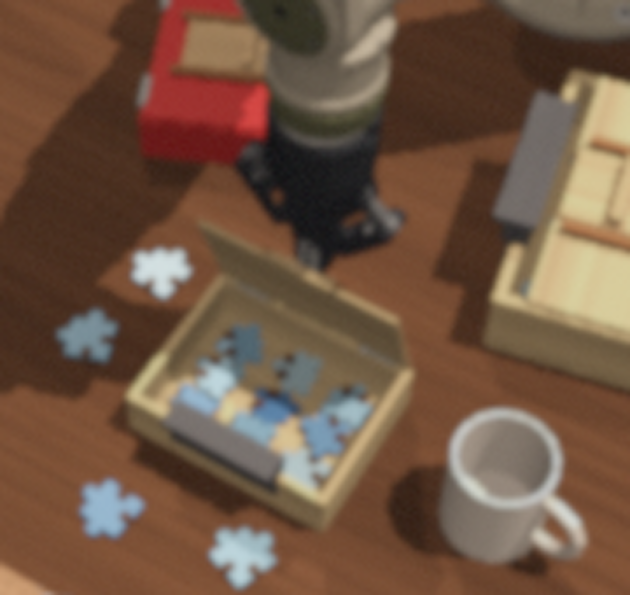

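The flap now leans forward at about 1.1–1.2 rad, with the fingertips centred on it and the case in place. Next I follow the arc down.

Call:
{"op": "step_arm", "data": {"motion": "-5 0 2 0 0; -5 0 3 0 0; -5 0 3 0 0; -5 0 3 0 0; -4 0 4 0 0; -4 0 4 0 0; -3 0 5 0 0; -3 0 5 0 0; -2 0 6 0 0; -2 0 5 0 0; -1 0 5 0 0; 0 0 0 0 0"}}

```text
time: 3.87
eef_pos: [0.5583, 0.0058, 0.0573]
ee_rot: [0.009, 1.0, 0.0, -0.002]
wrist_force: [0.3, -0.8, 0.1]
gripper_width: -0.0
finger_force: 0.3
```

Call:
{"op": "step_arm", "data": {"motion": "0 0 2 0 0; 0 0 2 0 0; 0 0 1 0 0; 0 0 0 0 0; 0 0 0 0 0"}}

```text
time: 4.28
eef_pos: [0.5596, 0.0057, 0.054]
ee_rot: [0.009, 1.0, 0.0, -0.0]
wrist_force: [-0.4, 0.1, 0.8]
gripper_width: 0.0
finger_force: 0.3
```

Run:
```python
from rig import viewer,readout
import cv2,numpy as np
b=viewer.grab_frame("scene")[110:280,240:420,::-1]
cv2.imwrite("pics/s2.png",cv2.resize(b,None,fx=3.5,fy=3.5,interpolation=2))
s=readout.get_state();print(s["eef_pos"],s["wrist_force"])
```

```text
[0.55956188 0.00572961 0.05405392] [-0.75345185 -0.36394121  0.28701459]
```

View pics/s2.png

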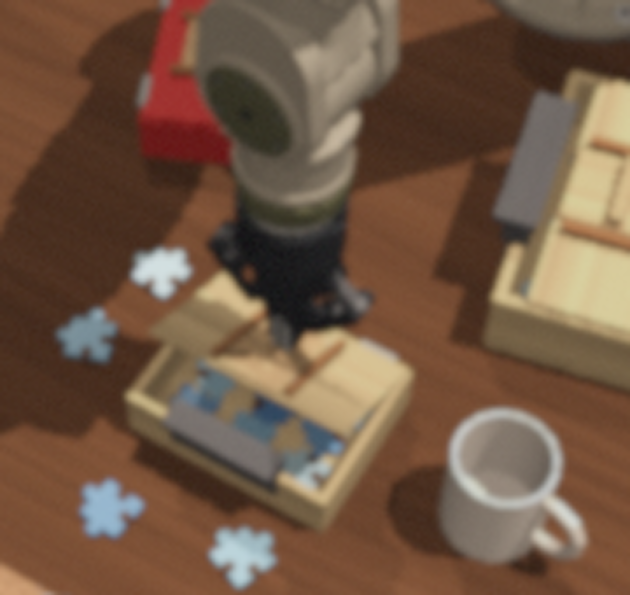

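The flap is down to a shallow angle but not flat: its free edge runs from about (152,330) to (340,432), and the fingertip is at about (285,345). I'll fit the angle and check whether the case has moved.

Run:
```python
from h import *
import cv2
o=np.array([240,110]);f=lambda c:(np.array(c,float)+.5)/3.5-.5+o
p0=[.58108,.00518,-.01694]
for a in(.2,.3,.4,.5,.6): print(a,np.round((proj("scene",case(p0,[flap(a,.113,-.082),flap(a,.113,.082)]))-o+.5)*3.5-.5))
print("rim fl fr nr lip",np.round((proj("scene",case(p0,[[.065,.085,.045],[.065,-.085,.045],[-.065,.085,.045],[.054,.046,.064],[.054,-.046,.064]]))-o+.5)*3.5-.5))
i=cv2.imread("pics/s2.png")[200:480,100:450]
cv2.imwrite("pics/s2b.png",cv2.resize(i,None,fx=2.1,fy=2.1,interpolation=2))
```

```text
0.2 [[143. 361.]
 [336. 466.]]
0.3 [[145. 351.]
 [339. 456.]]
0.4 [[147. 339.]
 [342. 445.]]
0.5 [[150. 327.]
 [347. 432.]]
0.6 [[154. 314.]
 [352. 419.]]
rim fl fr nr lip [[325. 505.]
 [127. 396.]
 [413. 372.]
 [286. 455.]
 [178. 396.]]
```

View pics/s2b.png

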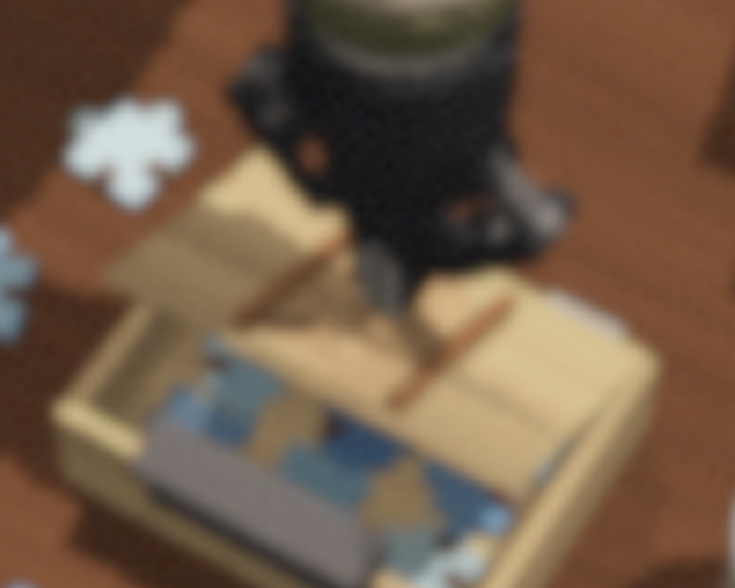

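Run:
```python
from h import *
o=np.array([240,110]);g=lambda P:np.round((((proj("scene",P)-o+.5)*3.5-.5)-[100,200])*2.1)
p0=[.58108,.00518,-.01694]
print("tcp",g([[.5596,.0057,.054],[.5596,.0057,.078],[.5706,.0057,.054],[.5706,.0057,.078]]))
for a in(.4,.47,.55): print(a,"flapface r20,40,60,77,113",g(case(p0,[flap(a,r/1e3,0,.006) for r in(20,40,60,77,113)])), "corners", g(case(p0,[flap(a,.113,-.082),flap(a,.113,.082),flap(a,0,.082),flap(a,0,-.082),flap(a,.017,.031,.008),flap(a,.107,.031,.008),flap(a,.107,-.031,.008)])))
```

```text
tcp [[392. 330.]
 [393. 293.]
 [376. 352.]
 [377. 316.]]
0.4 flapface r20,40,60,77,113 [[431. 265.]
 [405. 290.]
 [378. 316.]
 [355. 338.]
 [304. 387.]] corners [[ 99. 292.]
 [509. 513.]
 [651. 355.]
 [262. 154.]
 [511. 296.]
 [392. 416.]
 [236. 333.]]
0.47 flapface r20,40,60,77,113 [[433. 261.]
 [408. 283.]
 [382. 306.]
 [359. 325.]
 [309. 369.]] corners [[103. 274.]
 [515. 495.]
 [651. 355.]
 [262. 154.]
 [513. 292.]
 [398. 399.]
 [242. 315.]]
0.55 flapface r20,40,60,77,113 [[435. 257.]
 [411. 275.]
 [386. 294.]
 [364. 310.]
 [317. 346.]] corners [[109. 253.]
 [523. 474.]
 [651. 355.]
 [262. 154.]
 [515. 288.]
 [405. 377.]
 [249. 294.]]
```

Run:
```python
from h import *
from rig import readout
import cv2
F=[]
for n,(x,y) in dict(scene=(290,180),top=(288,140)).items():
    m=np.mean([viewer.grab_frame(n).astype(float) for _ in range(6)],0)[:,:,::-1].astype(np.uint8)
    cv2.imwrite(f"pics/{n}_avg2.png",m)
    F.append(cv2.resize(m[y:y+72,x:x+72],(396,540),interpolation=cv2.INTER_CUBIC) if 0 else cv2.resize(m[y:y+72,x:x+72],None,fx=5.5,fy=5.5,interpolation=cv2.INTER_CUBIC))
cv2.imwrite("pics/s3.png",np.hstack(F))
s=readout.get_state();print(s["eef_pos"],s["wrist_force"],s["moment"],s["time"])
p0=[.58108,.00518,-.01694]
i=cv2.imread("pics/s1.png")
for a in(.9,1.0,1.1,1.2,1.3): print(a,np.round((proj("scene",case(p0,[flap(a,.113,-.082),flap(a,.113,.082)]))-[240,110]+.5)*3.5-.5))
```

```text
[0.55965011 0.00572336 0.05406417] [-0.60715183  0.30986591  1.02641004] [-0.0432201   0.19136753  0.0038639 ] 4.9333
0.9 [[170. 272.]
 [370. 376.]]
1.0 [[177. 257.]
 [377. 362.]]
1.1 [[185. 243.]
 [385. 347.]]
1.2 [[192. 230.]
 [393. 332.]]
1.3 [[200. 216.]
 [401. 319.]]
```

View pics/s3.png

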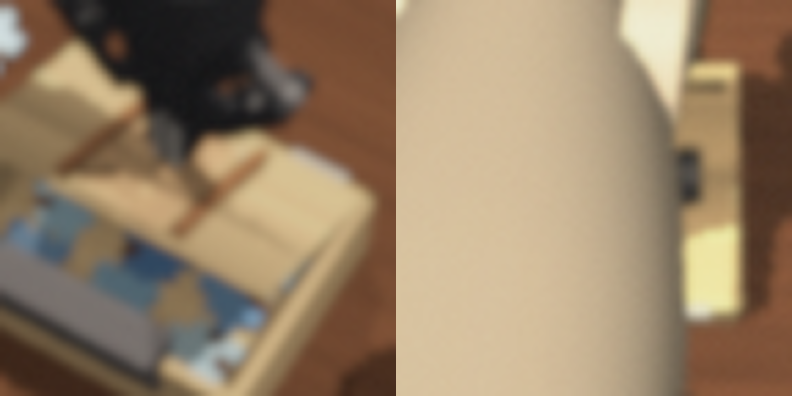

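The tip looks in contact at about (180,165) in the left panel, around r≈58 mm. The flap is still at about 0.47 rad, and the case hasn't moved. I'll write a numeric flap-angle estimator, then keep descending and watch the force.

```bash
cat >> h.py <<'E'
import cv2
p0=[.58108,.00518,-.01694]
def angle(img,lo=-.05,hi=1.9):
    g=cv2.GaussianBlur(img.astype(np.float32),(0,0),.8); best=[]
    for a in np.arange(lo,hi,.02):
        v=[]
        for h,_ in((2,0),):
          for ys in((.045,.08),(-.08,-.05)):
            y=np.linspace(*ys,25)
            o=proj("scene",case(p0,[flap(a,.116,t,.002) for t in y])).astype(np.float32);i=proj("scene",case(p0,[flap(a,.109,t,.002) for t in y])).astype(np.float32)
            s=lambda q:cv2.remap(g,q[None,:,0].copy(),q[None,:,1].copy(),1)[0]
            v.append(np.abs(s(o)-s(i)).sum(1).mean())
        best.append((round(float(np.mean(v))),round(float(a),2)))
    return sorted(best)[::-1][:5]
E
python3 - <<'E'
from h import *
print(angle(cv2.imread("pics/scene_avg2.png")),angle(cv2.imread("pics/scene0.png")))
E
```

```text
[(61, 0.43), (60, 0.45), (52, 0.41), (47, 0.47), (39, 0.39)] [(103, 1.75), (94, 1.77), (85, 1.73), (69, 1.79), (67, 1.65)]
```

Call:
{"op": "step_arm", "data": {"motion": "0 0 2 0 0; 0 0 2 0 0; 0 0 2 0 0; 0 0 0 0 0; 0 0 0 0 0"}}

```text
time: 5.35
eef_pos: [0.5597, 0.0057, 0.0479]
ee_rot: [0.009, 1.0, 0.0, -0.0]
wrist_force: [-0.3, 0.9, 0.4]
gripper_width: -0.0004
finger_force: 0.4
```

Run:
```python
from h import *
from rig import readout
print(angle(viewer.grab_frame("scene")[:,:,::-1]))
s=readout.get_state();print(s["eef_pos"],s["wrist_force"],s["moment"],s["time"])
```

```text
[(67, 0.35), (62, 0.37), (59, 0.33), (47, 0.39), (42, 0.31)]
[0.55964734 0.00572506 0.0479101 ] [0.68144328 0.32906003 1.42347461] [-0.00125869 -0.05156806 -0.02143262] 5.4
```

Call:
{"op": "step_arm", "data": {"motion": "0 0 2 0 0; 0 0 2 0 0; 0 0 2 0 0; 0 0 2 0 0; 0 0 0 0 0; 0 0 0 0 0"}}

```text
time: 5.9
eef_pos: [0.5595, 0.0057, 0.0398]
ee_rot: [0.009, 1.0, 0.0, -0.0]
wrist_force: [0.8, -0.6, 1.7]
gripper_width: 0.0003
finger_force: 0.6
```

Run:
```python
from h import *
from rig import readout
m=viewer.grab_frame("scene")[:,:,::-1]
print(angle(m))
s=readout.get_state();print(s["eef_pos"],s["wrist_force"],s["moment"],s["time"])
cv2.imwrite("pics/s4.png",cv2.resize(m[180:255,275:375],None,fx=7,fy=7,interpolation=cv2.INTER_CUBIC))
g=lambda P:np.round((proj("scene",P)-[275,180]+.5)*7-.5)
print(g([[.5597,.0057,.04],[.5597,.0057,.065]]))
for a in(.2,.24,.28): print(a,g(case(p0,[flap(a,.077,.023,.014),flap(a,.085,.023,.014),flap(a,.085,-.023,.014),flap(a,.058,0,.006)])))
```

```text
[(64, 0.21), (63, 0.23), (57, 0.19), (56, 0.25), (46, 0.17)]
[0.5594445  0.00576216 0.03984395] [1.6732691  0.93464342 1.78952431] [-0.0034045  -0.14225251 -0.00462206] 5.95
[[328. 244.]
 [329. 209.]]
0.2 [[341. 279.]
 [330. 293.]
 [222. 235.]
 [311. 233.]]
0.24 [[343. 272.]
 [332. 285.]
 [224. 228.]
 [313. 228.]]
0.28 [[345. 266.]
 [334. 278.]
 [226. 220.]
 [314. 224.]]
```

View pics/s4.png

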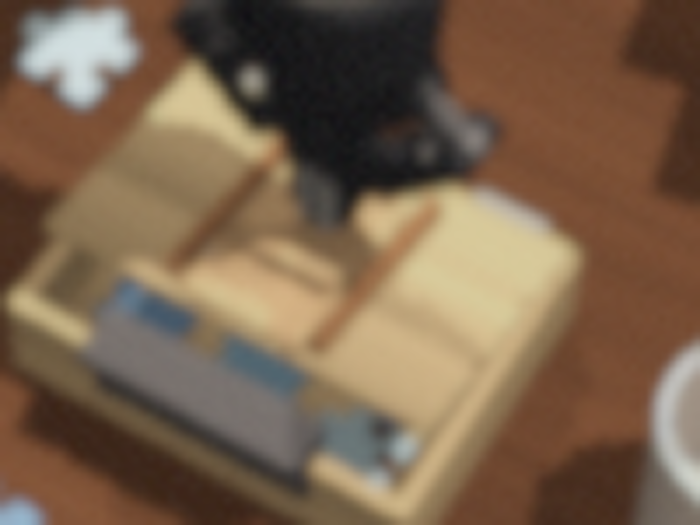

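Now it is clear: the flap is at 0.22 rad, the rib at about (265,250)–(335,285), and the fingertip at (325,222) on the tongue behind it. The real tip sits about 25 mm above the reported TCP. I'll go on down until it presses.

Call:
{"op": "step_arm", "data": {"motion": "0 0 2 0 0; 0 0 2 0 0; 0 0 2 0 0; 0 0 2 0 0; 0 0 2 0 0; 0 0 1 0 0; 0 0 0 0 0; 0 0 0 0 0"}}

```text
time: 6.62
eef_pos: [0.5594, 0.0057, 0.0288]
ee_rot: [0.009, 1.0, 0.0, -0.0]
wrist_force: [0.6, -1.0, 2.3]
gripper_width: 0.0004
finger_force: 0.8
```

Run:
```python
from h import *
from rig import readout
print(angle(viewer.grab_frame("scene")[:,:,::-1],-.1,.5))
s=readout.get_state();print(s["eef_pos"],s["wrist_force"],s["time"])
```

```text
[(86, 0.02), (85, 0.0), (81, 0.04), (76, -0.02), (70, 0.06)]
[0.55937584 0.00572337 0.02887264] [ 0.87476761 -0.24762676  2.0975793 ] 6.6667
```

Call:
{"op": "step_arm", "data": {"motion": "0 0 1 0 0; 0 0 0 0 0; 0 0 0 0 0"}}

```text
time: 6.92
eef_pos: [0.5596, 0.0057, 0.028]
ee_rot: [0.009, 1.0, 0.0, -0.0]
wrist_force: [1.7, -0.3, 1.2]
gripper_width: -0.0003
finger_force: 0.8
```

Call:
{"op": "step_arm", "data": {"motion": "0 0 1 0 0; 0 0 0 0 0; 0 0 0 0 0"}}

```text
time: 7.17
eef_pos: [0.5597, 0.0057, 0.027]
ee_rot: [0.009, 1.0, 0.0, -0.0]
wrist_force: [1.2, 0.6, 2.0]
gripper_width: 0.0001
finger_force: 0.9
```

Call:
{"op": "step_arm", "data": {"motion": "0 0 1 0 0; 0 0 0 0 0; 0 0 0 0 0"}}

```text
time: 7.42
eef_pos: [0.5599, 0.0057, 0.0267]
ee_rot: [0.009, 1.0, -0.0, 0.0]
wrist_force: [-0.4, 0.0, 6.7]
gripper_width: -0.0003
finger_force: 3.4
```

Call:
{"op": "step_arm", "data": {"motion": "0 0 1 0 0; 0 0 0 0 0; 0 0 0 0 0"}}

```text
time: 7.67
eef_pos: [0.5606, 0.0057, 0.0266]
ee_rot: [0.009, 1.0, -0.0, 0.001]
wrist_force: [-1.4, 0.9, 10.7]
gripper_width: 0.0001
finger_force: 5.7
```

Call:
{"op": "step_arm", "data": {"motion": "-4 0 -1 0 0; -4 0 0 0 0; -4 0 0 0 0; -3 0 0 0 0; 0 0 0 0 0; 0 0 0 0 0"}}

```text
time: 8.17
eef_pos: [0.5755, 0.0056, 0.0267]
ee_rot: [0.009, 1.0, 0.0, 0.001]
wrist_force: [0.2, 0.6, 6.4]
gripper_width: 0.0002
finger_force: 3.4
```

Call:
{"op": "step_arm", "data": {"motion": "-2 0 0 0 0; -2 0 0 0 0; -2 0 0 0 0; -2 0 0 0 0; -2 0 0 0 0; 0 0 0 0 0"}}

```text
time: 8.67
eef_pos: [0.5851, 0.0054, 0.0267]
ee_rot: [0.009, 1.0, 0.0, 0.0]
wrist_force: [-1.1, 0.0, 7.7]
gripper_width: 0.0002
finger_force: 3.8
```

Call:
{"op": "step_arm", "data": {"motion": "-2 0 0 0 0; -2 0 0 0 0; -2 0 0 0 0; -2 0 0 0 0; -2 0 0 0 0; -2 0 0 0 0; 0 0 0 0 0"}}

```text
time: 9.25
eef_pos: [0.5933, 0.0054, 0.0264]
ee_rot: [0.009, 1.0, 0.0, -0.003]
wrist_force: [-9.3, 0.2, 14.4]
gripper_width: 0.0001
finger_force: 7.1
```

Run:
```python
from h import *
m=viewer.grab_frame("scene")[:,:,::-1];print(angle(m,-.1,.5))
g=lambda P:np.round((proj("scene",P)-[275,180]+.5)*7-.5)
print(g(case(p0,[flap(0,.135,0,.004)])),"rib tops t=0,10,24",[g(case(p0,[flap(0,.077+t,.023,.014),flap(0,.085+t,.023,.014)])).tolist() for t in(0,.01,.024)])
cv2.imwrite("pics/s5.png",cv2.resize(m[180:255,275:375],None,fx=7,fy=7,interpolation=cv2.INTER_CUBIC))
```

```text
[(84, -0.02), (83, 0.0), (78, -0.04), (77, 0.02), (67, -0.06)]
[[196. 411.]] rib tops t=0,10,24 [[[334.0, 309.0], [323.0, 325.0]], [[320.0, 329.0], [309.0, 345.0]], [[300.0, 357.0], [288.0, 374.0]]]
```

Call:
{"op": "step_arm", "data": {"motion": "-0.5 0 -1.5 0 0; -1 0 0 0 0; 0 0 0 0 0; 0 0 0 0 0"}}

```text
time: 9.63
eef_pos: [0.598, 0.0051, 0.0271]
ee_rot: [0.009, 1.0, 0.0, -0.0]
wrist_force: [-0.5, 0.3, 1.9]
gripper_width: -0.0001
finger_force: 0.7
```

Call:
{"op": "step_arm", "data": {"motion": "-1.5 0 0.5 0 0; -1.5 0 0 0 0; -1.5 0 0 0 0; -1.5 0 0 0 0; 0 0 0 0 0"}}

```text
time: 10.05
eef_pos: [0.6052, 0.0049, 0.027]
ee_rot: [0.009, 1.0, 0.0, 0.001]
wrist_force: [1.0, 0.8, 0.1]
gripper_width: 0.0003
finger_force: 0.4
```

Call:
{"op": "step_arm", "data": {"motion": "-1.5 0 0 0 0; -1.5 0 0 0 0; -1.5 0 0 0 0; 0 0 0 0 0; 0 0 0 0 0"}}

```text
time: 10.47
eef_pos: [0.6055, 0.0049, 0.0266]
ee_rot: [0.009, 1.0, -0.0, -0.003]
wrist_force: [-9.4, -0.7, 6.6]
gripper_width: -0.0002
finger_force: 5.4
```

Run:
```python
from h import *
m=viewer.grab_frame("scene")[:,:,::-1];print(angle(m,-.1,.5))
cv2.imwrite("pics/s6.png",cv2.resize(m[180:255,275:375],None,fx=7,fy=7,interpolation=cv2.INTER_CUBIC))
```

```text
[(90, 0.0), (90, -0.02), (85, 0.02), (84, -0.04), (74, 0.04)]
```

View pics/s6.png

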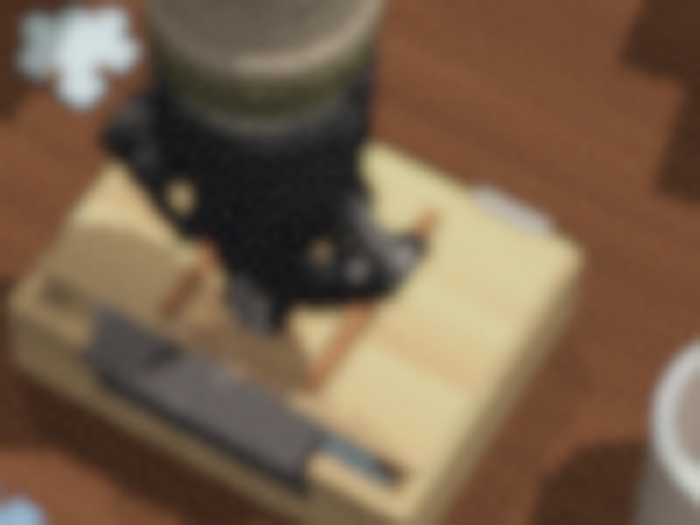

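The picture shows the flap flat, the fingertip at (260,320) behind the rib and close to the lip, and the case in place. The push force stalled at about the expected full-out position (TCP x ≈ 0.606). I'll back off a little, lift clear and check that the flap stays shut.

Call:
{"op": "step_arm", "data": {"motion": "3 0 0 0 0; 3 0 0 0 0; 0 0 -3 0 0; 0 0 -5 0 0; 0 0 -8 0 0; 0 0 0 0 0; 0 0 0 0 0; 0 0 0 0 0"}}

```text
time: 11.18
eef_pos: [0.6031, 0.005, 0.0433]
ee_rot: [0.009, 1.0, 0.0, 0.0]
wrist_force: [0.2, -0.1, 0.3]
gripper_width: 0.0001
finger_force: 0.0
```

Run:
```python
from h import *
from rig import readout
m=viewer.grab_frame("scene")[:,:,::-1];print(angle(m,-.1,1))
s=readout.get_state();print(s["eef_pos"],s["wrist_force"],s["time"])
```

```text
[(96, 0.04), (96, 0.02), (89, 0.06), (89, 0.0), (77, -0.02)]
[0.60281558 0.00498948 0.04305275] [-0.81058602 -0.39987697 -0.20218229] 11.2333
```

Call:
{"op": "step_arm", "data": {"motion": "0 0 -20 0 0; 0 0 -30 0 0; 0 0 -35 0 0; 0 0 -35 0 0; 25 0 -20 0 0; 35 0 0 0 0; 35 0 0 0 0; 35 0 0 0 0; 35 0 0 0 0; 0 0 0 0 0; 0 0 0 0 0"}}

```text
time: 12.15
eef_pos: [0.436, 0.0081, 0.1832]
ee_rot: [0.009, 1.0, 0.0, -0.0]
wrist_force: [-0.4, 0.4, 0.0]
gripper_width: -0.0002
finger_force: 0.0
```

Run:
```python
from h import *
from rig import readout
m=np.mean([viewer.grab_frame("scene").astype(float) for _ in range(8)],0)[:,:,::-1].astype(np.float32);print(angle(m,-.1,1))
s=readout.get_state();print(s["eef_pos"],s["wrist_force"],s["time"])
# profile along tongue centre strip (averaged over y), r from hinge, h=6mm plane and rib-top plane
for h in(.006,.014):
  print(h)
  for r in range(20,136,3):
    q=proj("scene",case(p0,[flap(.04,r/1e3,y,h) for y in np.linspace(-.018,.018,15)])).astype(np.float32)
    v=cv2.remap(m,q[None,:,0].copy(),q[None,:,1].copy(),1)[0].mean(0);print(r,v.astype(int).tolist(),end="; ")
```

```text
[(148, 0.02), (144, 0.0), (141, 0.04), (129, -0.02), (125, 0.06)]
[0.43850123 0.00772209 0.18283529] [-0.35994579 -0.16608332  0.61552754] 12.55
0.006
20 [155, 203, 215]; 23 [155, 203, 215]; 26 [155, 203, 215]; 29 [155, 202, 215]; 32 [154, 202, 215]; 35 [153, 200, 215]; 38 [152, 200, 215]; 41 [152, 200, 215]; 44 [154, 202, 215]; 47 [153, 201, 214]; 50 [149, 197, 214]; 53 [144, 192, 214]; 56 [142, 189, 214]; 59 [141, 188, 214]; 62 [141, 188, 214]; 65 [141, 188, 214]; 68 [141, 188, 214]; 71 [141, 188, 214]; 74 [141, 188, 214]; 77 [141, 188, 214]; 80 [141, 188, 214]; 83 [141, 188, 214]; 86 [141, 188, 214]; 89 [141, 188, 214]; 92 [141, 188, 214]; 95 [142, 189, 213]; 98 [142, 190, 212]; 101 [138, 184, 206]; 104 [122, 166, 190]; 107 [108, 149, 174]; 110 [116, 158, 185]; 113 [130, 173, 198]; 116 [131, 168, 188]; 119 [122, 144, 159]; 122 [114, 123, 132]; 125 [111, 115, 122]; 128 [110, 114, 121]; 131 [110, 114, 120]; 134 [109, 113, 120]; 0.014
20 [156, 204, 215]; 23 [155, 203, 215]; 26 [155, 203, 215]; 29 [155, 203, 215]; 32 [155, 202, 215]; 35 [154, 202, 215]; 38 [153, 201, 215]; 41 [152, 200, 215]; 44 [152, 199, 215]; 47 [153, 200, 215]; 50 [153, 201, 215]; 53 [151, 199, 214]; 56 [147, 194, 214]; 59 [143, 190, 214]; 62 [141, 188, 214]; 65 [141, 188, 214]; 68 [141, 188, 214]; 71 [141, 188, 214]; 74 [141, 188, 214]; 77 [141, 188, 214]; 80 [141, 188, 214]; 83 [141, 188, 214]; 86 [141, 188, 214]; 89 [141, 188, 214]; 92 [141, 188, 214]; 95 [141, 188, 214]; 98 [141, 188, 213]; 101 [142, 189, 212]; 104 [141, 188, 210]; 107 [130, 176, 198]; 110 [112, 154, 179]; 113 [110, 151, 178]; 116 [125, 169, 195]; 119 [132, 172, 195]; 122 [126, 154, 172]; 125 [117, 130, 141]; 128 [112, 117, 125]; 131 [110, 114, 121]; 134 [110, 114, 120];
```

The released flap stays at about 0.03 rad. The tongue's rear edge reads r≈50 mm and the rib front r≈109 mm, which matches fully out, so I'm handing in.

```bash
python3 -c "
from rig import ctrl
print(ctrl.sign_off())"
```

```text
the job is handed in; nothing more can be done
None
```

The jigsaw case is shut and handed in: with the hand away, the flap stayed down at about 0.03 rad with the tongue essentially fully out under the lip; the case looked unmoved and I saw no bystander touched, though I did not re-measure those at the end.

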